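# Open the ratchet core clamp

## Robot

A 6-joint arm with a two-finger parallel gripper is mounted at the origin on the work surface. World frame = base frame: x ahead of the robot, y to its left, z up, the work surface at z = 0. Lengths are in m, angles in rad, forces in N, time in s.
With the tool pointing down it reaches from about 0.375 to 0.9 m from the base axis. Payload 3.1 kg.
Tool frame: the origin (TCP) lies midway between the tips of the shut fingers; the grasp point (between the pads) lies pinch_z behind it (pinch_z is the distance from the TCP to the grasp point, in m); y points along the fingers, z is the direction in which the jaws open and shut, and the axes are right-handed (so a half turn about y gives the same grasp; the last joint's range is limited). The gripper opens to 87 mm and grips with 3 to 60 N. Pads are 19 mm wide; open, the fingers measure 117 mm over their backs; the gripper's body (75 mm by 190 mm) begins 51 mm behind the grasp point.
Start: joints at [-1.302, 0.527, 1.433, -0, 1.181, -0.178], TCP at [0.27, -0.564, 0.223] pointing down, gripper open.
Joint ranges: [-3.08, 3.08], [-0.75, 2.2], [0.22, 2.44], [-1.43, 4.57], [0, 2.65], [-2.85, 2.85]. Speed limits (rad/s): [2.79, 2.79, 3.14, 3.14, 3.14, 3.14].

## Interface

Orientations are given as a unit quaternion [x, y, z, w].
In Python, from rig import get_obs, camera, hand_in, pinch_z gives the robot as it stands. The module is installed in compiled form; this text tells all that it offers.
- The arm moves only by the tool arm_command, never from a script. Its argument "plan" is a list of rows, each a list of 2 entries, a list of its own where there are three numbers: the shift along the world's x, y, z in units of 25 mm (1.0 is 25 mm), then the turn about the world's z in units of 5 degrees (1.0 is 5 degrees). A call has 1 to 5 rows; each row is the pose to reach, as a shift and turn from the pose commanded when the call began; what a row does not reach only later rows make up. A row lasts 1/10 s, in which the tool goes at most 50 mm and 8.59 degrees, less where a joint would pass 70% of its speed; a pose out of reach is approached as far as the arm can. A call with a gripper value outside its range is refused whole. "fingers" is the opening, from -1 (shut) to 1 (fully open), set as the call begins (left out, the last holds). The fingers move at their own pace and stop on an object; "force" is the grip in N (left out, the last holds). Time passes only in rows, so rows that repeat a pose let the fingers close. It gives the time, the measured TCP pose, the force and the opening at its end, in the units of the state.
- get_obs(): the state, without advancing time (a new reading comes with each control period).
- camera(name): name is "scene" or "top" or "wrist"; returns a dict with "pixels" (400x640x3 uint8, red, green, blue), "camera_matrix" (3x3 intrinsics, pixels), "distortion" ([k1, k2, p1, p2, k3] as OpenCV has them; the pictures are not rectified), "R" (3x3) and "t" (3): a world point X has camera coordinates R X + t. Camera axes: x right, y down, z forward; pixel columns grow to the right and rows downward; lengths in m; the calibration is good to about 2 mm. A picture is of the moment at which its call begins. There is no depth.
- hand_in(): hands the job in, once; it reports no verdict.
The state is a dict: "time": time; "q": joint angles; "joint_velocities": joint speeds; "joint_torque": joint torques, N m; "position": TCP position; "tool_rot": TCP orientation; "ft_force": force on the tool from outside, world axes, zero at the start; "moment": the same for the moment, N m; "grip_width": finger opening in m.
Only numpy, scipy, OpenCV 4.12 (cv2) and the standard library are available. Lean on these libraries where they do the work, as an engineer would, in place of code of your own. Each camera call takes 0.05 s, during which the arm holds its last target.

## Task

Open the rock-core clamp for the next core: with shut fingers, press down the orange release paddle on its sliding jaw and, keeping it pressed, push the jaw back along the bar until it is fully back against the end stop; then let the paddle spring up and move clear. Only press and push, grasp and lift nothing, and leave the loose cores, tools and containers around it where they are.

Things in the scene. Friction and masses are not known exactly. Their poses are not given: they have to be found in the camera images.
- clamp: The core clamp, bolted down, 440 x 130 mm steel base plate. Origin at the centre of its underside, on the work surface; z up. Its x axis runs along the toothed bar from the fixed jaw (at -x) towards the end stop (at +x), which is the open, fully-back end. The bar's top is 50 mm, the fixed jaw's top 108 mm and the end stop's top 74 mm above the work surface.
- jaw (a joint): Travel of the grey sliding jaw along the bar, m: 0 = nearest the fixed jaw, 0.17 = fully back against the end stop; grows along clamp +x. Paddle up: a pawl between the bar teeth (9 mm apart) locks the jaw both ways, with 3 mm of play. Paddle held 5 mm down or more: it slides with 3 N of drag, so a tip still pressing the paddle drags it either way. Let go early, it catches at the next tooth.
- release (a joint): How far the orange release paddle on the sliding jaw is pressed, m: 0 = up (locked), 0.008 = fully down. It moves straight down, rides along with the jaw and is sprung: about 7 N starts it, about 8 N takes it fully down; it springs up again and locks when let go.
- paddle_top (a point): Centre of the top face of the orange release paddle, 80 mm above the work surface when up, moving with it. The paddle is 50 mm along the bar and 56 mm across, and lies in an open-sided pocket 60 mm long between the jaw plate (clamp -x side, top 110 mm above the work surface, 90 mm wide) and the push wall (+x side). Axes as the clamp's.
- push_wall (a point): Point near the top of the sliding jaw's push wall, on the upright face looking at the paddle (facing clamp -x), 30 mm towards clamp +x from the paddle's centre. The wall is 70 mm wide across the bar and its top is 110 mm above the work surface; pushing this face towards clamp +x moves the jaw back.
- stop_face (a point): Point 60 mm above the work surface at the face of the fixed end stop that the jaw's carriage meets when fully back (170 mm along the clamp's +x from its origin).
- core_a_center (a point): a loose grey-brown rock core stub, 47 mm across, 70 mm tall, standing beside the clamp; this point is at its centre. To be left alone.
- core_b_center (a point): a loose dark grey rock core stub, 47 mm across, 55 mm tall, standing beside the clamp; this point is at its centre. To be left alone.
- hammer_grip (a point): a loose hammer, 240 mm long, lying beside the clamp; this point is on its handle. To be left alone.
- brush_grip (a point): a loose hand brush, 150 mm long, lying beside the clamp; this point is on its handle. To be left alone.
- jar_center (a point): a loose sample jar, 60 mm across, 85 mm tall, standing beside the clamp; this point is at its centre. To be left alone.
- can_center (a point): a loose metal can, 68 mm across, 100 mm tall, standing off to the robot's right; this point is at its centre. To be left alone.
- scoop_grip (a point): a loose flat scoop, 240 mm long, lying off to the robot's left; this point is on its handle. To be left alone.

How it is judged:
By the outcome, as a careful person would: the job done as asked, in the order asked, and still so for the second after the job is handed in, with the robot touching nothing.
It also fails if it takes over 32 s, if anything falls off the work surface, if the arm or the gripper's body presses on something with over 40 N, if the wrist force passes 120 N, or if a joint passes its speed limit or range.

## Working session

There is one attempt and no reset: what is moved stays moved. The work goes in short steps, Python scripts to look and compute and a tool call to move; the robot and the scene stay as the last step left them, time stands still between calls to the robot, and variables do not carry over. Pictures are saved under pics/ and viewed, and the job is handed in when it is done.

Besides the shell and the picture viewer there is one more tool, called in YAML: its name, and indented under it one key for each argument. arm_command: Moves the arm, as the interface text tells. Its arguments: {"type":"object","properties":{"plan":{"type":"array"},"fingers":{"type":"number"},"force":{"type":"number"}},"required":["plan"]}

```bash
mkdir -p pics; python3 - <<'E'
from rig import get_obs,camera,pinch_z
import cv2,numpy as np,pickle
o=get_obs();print(o['time'],o['position'],o['tool_rot'],o['grip_width'],pinch_z,o['ft_force'])
d={}
for n in ['scene','top']:
    c=camera(n);d[n]=c;cv2.imwrite(f'pics/{n}0.png',c['pixels'][:,:,::-1])
    print(n,c['camera_matrix'].tolist(),c['distortion'],(-c['R'].T@c['t']))
pickle.dump(d,open('d0.pkl','wb'))
E
```

```text
0.0 [ 0.26987347 -0.56291756  0.22158392] [-0.15666457  0.69030106 -0.68877558  0.15661691] 0.08721610622813175 0.0187 [0.6501543  0.74497226 0.74398545]
scene [[376.5578866207983, 0.0, 320.8036501046003], [0.0, 376.5578866207983, 201.70324516408772], [0.0, 0.0, 1.0]] [-0.04656004  0.          0.          0.          0.        ] [1.15478472 0.60970187 0.79877709]
top [[378.62428293118063, 0.0, 320.98084507870277], [0.0, 378.62428293118063, 201.63894207814366], [0.0, 0.0, 1.0]] [-0.05708444  0.          0.          0.          0.        ] [0.39780205 0.01321571 1.48723043]
```

View pics/scene0.png

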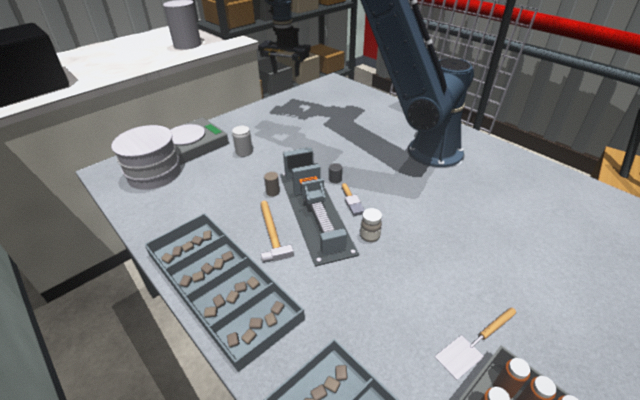

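View pics/top0.png

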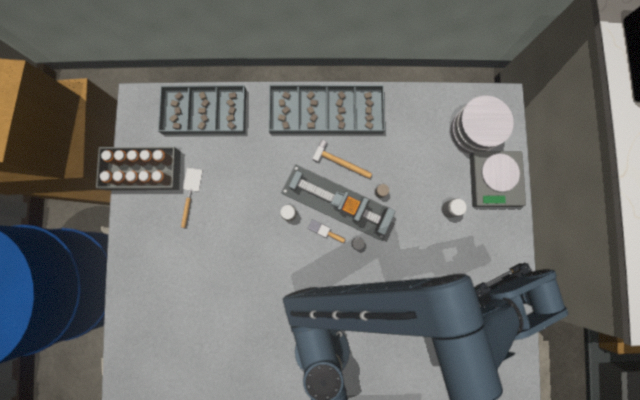

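```bash
cat > h.py <<'E'
import cv2,numpy as np
def ray(c,uv):
    p=cv2.undistortPoints(np.array([[uv]],float),c['camera_matrix'],c['distortion'])[0,0]
    d=c['R'].T@np.array([p[0],p[1],1.]);return -c['R'].T@c['t'],d
def plane(c,uv,z):
    o,d=ray(c,uv);return o+d*(z-o[2])/d[2]
def proj(c,X):
    return cv2.projectPoints(np.array([X],float),cv2.Rodrigues(c['R'])[0],c['t'],c['camera_matrix'],c['distortion'])[0][0,0]
def orange(c,box):
    im=c['pixels'];h=cv2.cvtColor(im,cv2.COLOR_RGB2HSV)
    m=cv2.inRange(h,(5,140,90),(22,255,255));k=np.zeros_like(m);x0,y0,x1,y1=box;k[y0:y1,x0:x1]=255
    return m&k
E
python3 - <<'E'
from h import *
import pickle
d=pickle.load(open('d0.pkl','rb'))
for n,b,crop in [('top',(335,190,370,220),(270,150,410,255)),('scene',(295,172,325,190),(240,130,400,270))]:
    c=d[n];m=orange(c,b);M=cv2.moments(m,True);u=(M['m10']/M['m00'],M['m01']/M['m00'])
    print(n,M['m00'],u,plane(c,u,.08))
    cs,_=cv2.findContours(m,0,2);r=cv2.minAreaRect(max(cs,key=cv2.contourArea));print(r,[plane(c,p,.08).round(4).tolist() for p in cv2.boxPoints(r)])
    x0,y0,x1,y1=crop;s=5 if n=='top' else 4
    cv2.imwrite(f'pics/{n}0z.png',cv2.resize(c['pixels'][y0:y1,x0:x1,::-1],None,fx=s,fy=s,interpolation=2))
E
```

```text
top 199.0 (350.8542713567839, 205.39195979899498) [ 0.54742427 -0.11139633  0.08      ]
((350.9000549316406, 205.20004272460938), (13.416407585144043, 14.758048057556152), 26.56505012512207) [[0.5347, -0.0766, 0.08], [0.5844, -0.1019, 0.08], [0.5617, -0.1466, 0.08], [0.5121, -0.1212, 0.08]]
scene 46.0 (307.0869565217391, 178.7826086956522) [ 0.5441282  -0.12974647  0.08      ]
((307.533203125, 178.62449645996094), (3.156367301940918, 17.1989803314209), 75.0685806274414) [[0.565, -0.1457, 0.08], [0.5109, -0.127, 0.08], [0.52, -0.113, 0.08], [0.5734, -0.1318, 0.08]]
```

View pics/top0z.png

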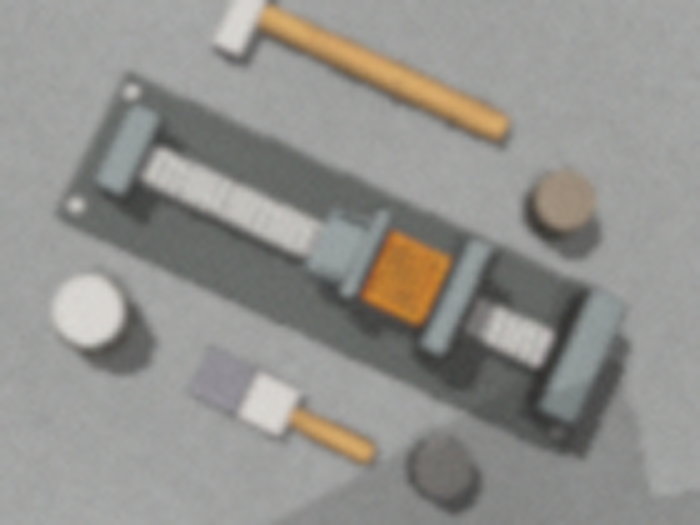

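View pics/scene0z.png

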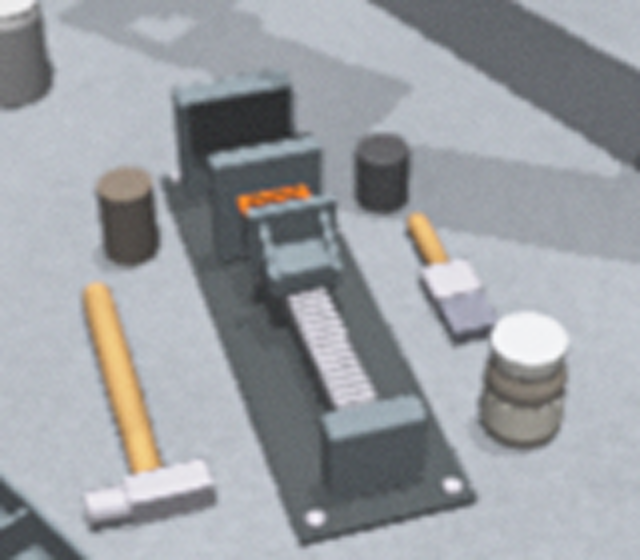

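```bash
python3 - <<'E'
from h import *
import pickle
d=pickle.load(open('d0.pkl','rb'));c=d['top'];s=d['scene']
f=lambda u,v,z:plane(c,(270+(u+.5)/5-.5,150+(v+.5)/5-.5),z)[:2]
g=lambda u,v,z:plane(s,(240+(u+.5)/4-.5,130+(v+.5)/4-.5),z)[:2]
A=f(128,72,.01);B=f(58,212,.01);C=f(582,458,.01)
print('plate',A,B,C,np.linalg.norm(A-B),np.linalg.norm(B-C))
x=(B-C)/np.linalg.norm(B-C);y=np.array([-x[1],x[0]]);yy=(B-A)/np.linalg.norm(B-A)
print('axis',x,np.degrees(np.arctan2(x[1],x[0])),'from short edge',np.degrees(np.arctan2(-yy[0],yy[1])) , np.degrees(np.arctan2(yy[1],yy[0]))-90)
cen=(A+C)/2;print('centre',cen)
loc=lambda P:np.array([(P-cen)@x,(P-cen)@y]).round(4)
for n,P in dict(stopA=f(140,108,.074),stopB=f(98,186,.074),stopC=f(158,116,.074),stopD=f(120,195,.074),fixA=f(595,288,.108),fixB=f(540,408,.108),fixC=f(625,302,.108),fixD=f(572,420,.108),
 jpA=f(472,240,.11),jpB=f(422,345,.11),jpC=f(490,248,.11),jpD=f(440,355,.11),wA=f(378,210,.11),wB=f(342,292,.11),wC=f(390,214,.11),wD=f(352,297,.11),
 p1=f(396,232,.08),p2=f(362,290,.08),p3=f(452,258,.08),p4=f(422,326,.08),
 s_plA=g(300,545,.01),s_plB=g(475,497,.01), s_st1=g(328,438,.074),s_st2=g(425,420,.074),
 s_w1=g(250,212,.11),s_w2=g(335,200,.11),s_j1=g(210,155,.11),s_j2=g(320,138,.11)).items(): print(n,P.round(4),loc(P))
E
```

```text
plate [0.7206844  0.10179681] [0.60836395 0.15629944] [ 0.41433299 -0.25319109] 0.12484558763188551 0.4531340920111789
axis [0.42819765 0.90368511] 64.64676707998261 from short edge 64.11537815164444 64.11537815164445
centre [ 0.5675087  -0.07569714]
stopA [0.6788 0.0887] [ 0.1962 -0.0302]
stopB [0.619  0.1201] [0.199  0.0373]
stopC [0.6726 0.075 ] [ 0.1812 -0.0305]
stopD [0.6121 0.1034] [0.181  0.0364]
fixA [ 0.5375 -0.2478] [-0.1683 -0.0466]
fixB [ 0.4497 -0.2055] [-0.1678  0.0509]
fixC [ 0.5271 -0.2697] [-0.1926 -0.0466]
fixD [ 0.4408 -0.2288] [-0.1926  0.0489]
jpA [ 0.5729 -0.1574] [-0.0716 -0.0399]
jpB [ 0.4958 -0.1197] [-0.0705  0.046 ]
jpC [ 0.567  -0.1706] [-0.086  -0.0402]
jpD [ 0.4884 -0.1327] [-0.0854  0.047 ]
wA [ 0.5953 -0.0885] [ 0.0003 -0.0306]
wB [ 0.5347 -0.0616] [-0.0013  0.0357]
wC [ 0.5923 -0.0973] [-0.0089 -0.0316]
wD [ 0.531  -0.0688] [-0.0094  0.0359]
p1 [ 0.5829 -0.1041] [-0.0191 -0.026 ]
p2 [ 0.5392 -0.0782] [-0.0144  0.0245]
p3 [ 0.5632 -0.1459] [-0.0653 -0.0261]
p4 [ 0.5121 -0.1227] [-0.0662  0.0299]
s_plA [0.7264 0.1067] [ 0.2329 -0.0655]
s_plB [0.6091 0.1581] [0.2291 0.0625]
s_st1 [0.6863 0.0921] [ 0.2025 -0.0355]
s_st2 [0.6275 0.1245] [0.2066 0.0316]
s_w1 [ 0.593  -0.0947] [-0.0062 -0.0312]
s_w2 [ 0.5366 -0.0616] [-0.0005  0.034 ]
s_j1 [ 0.568  -0.1727] [-0.0875 -0.042 ]
s_j2 [ 0.4893 -0.1301] [-0.0827  0.0474]
```

```bash
python3 - <<'E'
from h import *
from rig import get_obs
from scipy.spatial.transform import Rotation as R
o=get_obs();M=R.from_quat(o['tool_rot']).as_matrix();print(M.round(3),o['q'].round(3) if hasattr(o['q'],'round') else o['q'])
z=M[:,2];print('z yaw',np.degrees(np.arctan2(z[1],z[0])))
t=np.array([.5477,-.1105,.16]);print((t-o['position'])/.025)
E
```

```text
[[-0.902 -0.001  0.432]
 [-0.432  0.002 -0.902]
 [-0.    -1.    -0.002]] [-1.302  0.528  1.434 -0.     1.181 -0.178]
z yaw -64.3989169700105
[11.11141602 18.09988637 -2.46683156]
```

arm_command:
  plan:
    - [[0.7, 1.2, 0], 1]
    - [[1.5, 2.5, 0], 2]
    - [[2.3, 3.8, 0], 3]
    - [[3.1, 5.1, 0], 4]
    - [[3.9, 6.4, 0], 5]
  fingers: -1

```text
time: 0.6
position: [0.3679, -0.402, 0.2221]
tool_rot: [-0.303, 0.639, -0.638, 0.303]
ft_force: [0.7, 0.4, 0.1]
grip_width: 0.0551
```

arm_command:
  plan:
    - [[0.8, 1.3, 0], 1]
    - [[1.6, 2.6, 0], 2]
    - [[2.4, 3.9, 0], 2.76]
    - [[3.2, 5.2, 0], 2.76]
    - [[4.0, 6.5, 0], 2.76]

```text
time: 1.1
position: [0.468, -0.2395, 0.2223]
tool_rot: [-0.377, 0.599, -0.598, 0.377]
ft_force: [0.2, -0.4, 0.2]
grip_width: 0.0149
```

arm_command:
  plan:
    - [[0.8, 1.3, 0], 0]
    - [[1.6, 2.6, 0], 0]
    - [[2.4, 3.9, 0], 0]
    - [[3.38, 5.56, 0], 0]
    - [[3.38, 5.56, 0], 0]

```text
time: 1.6
position: [0.554, -0.0972, 0.2223]
tool_rot: [-0.378, 0.598, -0.597, 0.379]
ft_force: [-0.1, -0.7, 0.2]
grip_width: 0.0005
```

```bash
python3 - <<'E'
from rig import get_obs,camera
from h import *
import pickle
d={}
for n in ['wrist','scene','top']:
    d[n]=camera(n);
o=get_obs();print(o['time'],o['position'],o['ft_force'])
pickle.dump(d,open('d1.pkl','wb'))
cv2.imwrite('pics/wrist1.png',d['wrist']['pixels'][:,:,::-1])
cv2.imwrite('pics/scene1.png',cv2.resize(d['scene']['pixels'][100:270,220:420,::-1],None,fx=3.5,fy=3.5,interpolation=2))
p=np.array(o['position'])
x=np.array([.4323,.9017]);print('along/lat from paddle centre',(p[:2]-[.5477,-.1105])@x,(p[:2]-[.5477,-.1105])@[-x[1],x[0]])
E
```

```text
1.75 [ 0.5515898  -0.10200346  0.22211499] [ 0.24331018 -0.08549552  0.40152213]
along/lat from paddle centre 0.009342892193428704 0.00016562379735209483
```

View pics/wrist1.png

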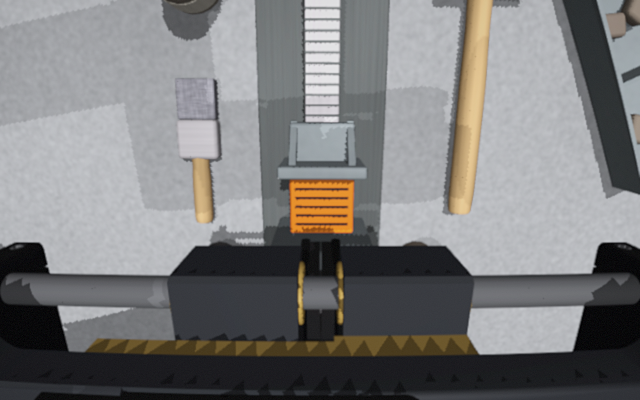

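View pics/scene1.png

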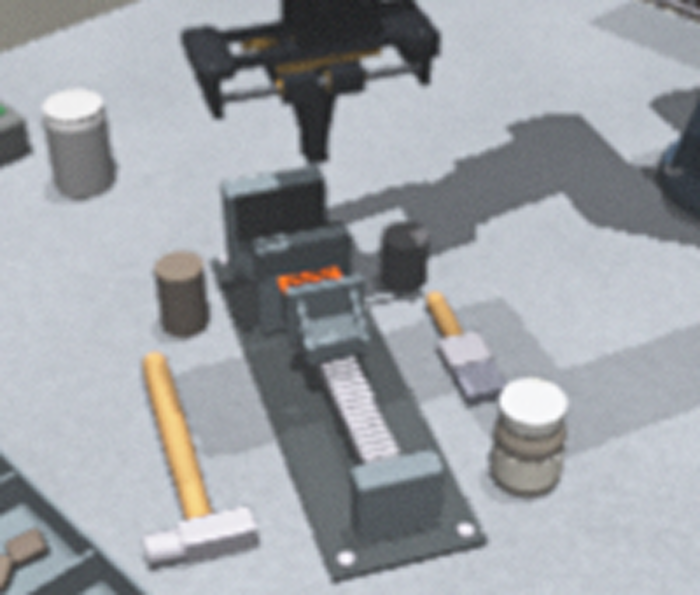

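```bash
python3 - <<'E'
from h import *
import pickle
c=pickle.load(open('d1.pkl','rb'))['wrist']
x=np.array([.4323,.9017]);y=np.array([-x[1],x[0]])
for n,u,z in [('padTL',(291,181),.08),('padTR',(354,181),.08),('padBL',(291,233),.08),('padBR',(353,233),.08),('wallTL',(279,167),.11),('wallTR',(366,167),.11),('wallbotface',(322,179),.11),('carr_end',(322,122),.06),('barL',(304,20),.05),('barR',(340,20),.05),('barL',(304,115),.05),('barR',(340,115),.05)]:
    P=plane(c,u,z)[:2];q=P-[.5477,-.1105];print(n,P.round(4),(q@x).round(4),(q@y).round(4))
E
```

```text
padTL [ 0.5348 -0.0778] 0.0239 0.0258
padTR [ 0.5839 -0.1009] 0.0243 -0.0285
padBL [ 0.5136 -0.1204] -0.0236 0.0265
padBR [ 0.5639 -0.1441] -0.0232 -0.0291
wallTL [ 0.5362 -0.0595] 0.041 0.0324
wallTR [ 0.5967 -0.088 ] 0.0415 -0.0345
wallbotface [ 0.5621 -0.0821] 0.0318 -0.0007
carr_end [ 0.5798 -0.045 ] 0.073 -0.0006
barL [0.6024 0.0391] 0.1586 0.0154
barR [0.6303 0.026 ] 0.1588 -0.0154
barL [ 0.5676 -0.0328] 0.0787 0.0156
barR [ 0.5971 -0.0467] 0.0789 -0.0169
```

arm_command:
  plan:
    - [[0, 0, -1.2], 0]
    - [[0, 0, -2.4], 0]
    - [[0, 0, -3.6], 0]
    - [[0, 0, -4.6], 0]
    - [[0, 0, -5.2], 0]

```text
time: 2.25
position: [0.55, -0.1036, 0.0905]
tool_rot: [-0.377, 0.6, -0.598, 0.375]
ft_force: [-0.1, 0.8, 0.4]
grip_width: 0.0005
```

arm_command:
  plan:
    - [[0, 0, -0.1], 0]
    - [[0, 0, -0.2], 0]
    - [[0, 0, -0.3], 0]
    - [[0, 0, -0.4], 0]
    - [[0, 0, -0.4], 0]

```text
time: 2.75
position: [0.5523, -0.1023, 0.083]
tool_rot: [0.377, -0.598, 0.599, -0.377]
ft_force: [-1.1, -0.4, -0.3]
grip_width: 0.0003
```

arm_command:
  plan:
    - [[0, 0, -0.1], 0]
    - [[0, 0, -0.2], 0]
    - [[0, 0, -0.3], 0]
    - [[0, 0, -0.35], 0]
    - [[0, 0, -0.35], 0]

```text
time: 3.25
position: [0.5526, -0.1022, 0.0748]
tool_rot: [0.377, -0.598, 0.599, -0.377]
ft_force: [-1.2, 0.0, 7.6]
grip_width: 0.0002
```

arm_command:
  plan:
    - [[0, 0, -0.05], 0]
    - [[0, 0, -0.1], 0]
    - [[0, 0, -0.1], 0]

```text
time: 3.55
position: [0.5526, -0.1022, 0.0725]
tool_rot: [0.377, -0.598, 0.599, -0.377]
ft_force: [-0.9, 0.9, 8.0]
grip_width: 0.0006
```

arm_command:
  plan:
    - [[0, 0, -0.04], 0]
    - [[0.04, 0.09, -0.04], 0]
    - [[0.09, 0.18, -0.04], 0]
    - [[0.13, 0.27, -0.04], 0]
    - [[0.17, 0.36, -0.04], 0]

```text
time: 4.05
position: [0.5566, -0.0939, 0.0724]
tool_rot: [0.377, -0.597, 0.599, -0.377]
ft_force: [-3.7, -1.8, 13.2]
grip_width: 0.0006
```

arm_command:
  plan:
    - [[0.06, 0.13, 0], 0]
    - [[0.13, 0.27, 0], 0]
    - [[0.2, 0.41, 0], 0]
    - [[0.26, 0.54, 0], 0]
    - [[0.32, 0.68, 0], 0]

```text
time: 4.55
position: [0.5647, -0.0769, 0.0723]
tool_rot: [0.377, -0.597, 0.599, -0.377]
ft_force: [-3.1, -1.9, 12.0]
grip_width: 0.0005
```

arm_command:
  plan:
    - [[0.1, 0.22, 0], 0]
    - [[0.21, 0.43, 0], 0]
    - [[0.31, 0.65, 0], 0]
    - [[0.41, 0.86, 0], 0]
    - [[0.52, 1.08, 0], 0]

```text
time: 5.05
position: [0.5776, -0.0498, 0.0723]
tool_rot: [0.377, -0.597, 0.599, -0.377]
ft_force: [-4.1, -2.5, 13.0]
grip_width: 0.0005
```

```bash
python3 - <<'E'
from rig import get_obs,camera
from h import *
c=camera('scene')
o=get_obs();print(o['time'],o['position'],o['ft_force'])
cv2.imwrite('pics/scene2.png',cv2.resize(c['pixels'][100:270,220:420,::-1],None,fx=3.5,fy=3.5,interpolation=2))
p=np.array(o['position'])
x=np.array([.4323,.9017]);print('along/lat',(p[:2]-[.5477,-.1105])@x,(p[:2]-[.5477,-.1105])@[-x[1],x[0]])
E
```

```text
5.1 [ 0.57809259 -0.0487859   0.07234433] [-3.56550713 -0.3764073  11.79329559]
along/lat 0.06878631834133656 -0.0007259917268165187
```

View pics/scene2.png

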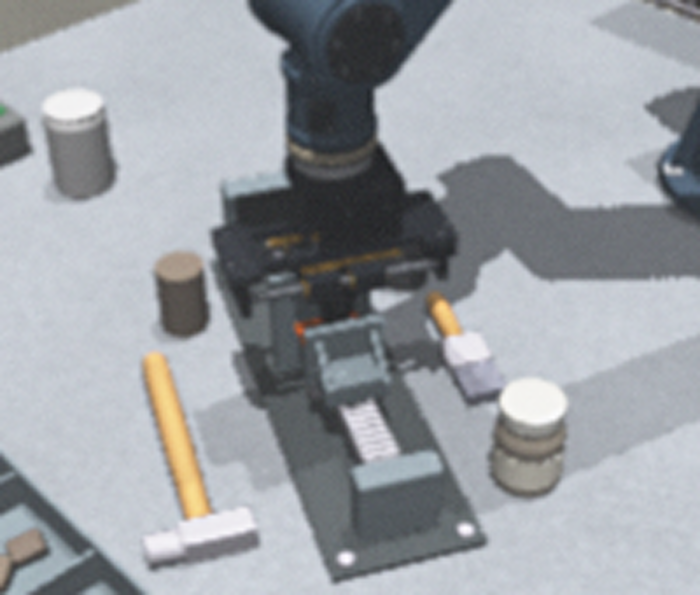

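arm_command:
  plan:
    - [[0.1, 0.22, 0], 0]
    - [[0.21, 0.43, 0], 0]
    - [[0.31, 0.65, 0], 0]
    - [[0.41, 0.86, 0], 0]
    - [[0.52, 1.08, 0], 0]

```text
time: 5.6
position: [0.5905, -0.0227, 0.0724]
tool_rot: [0.377, -0.598, 0.599, -0.377]
ft_force: [-3.0, -1.9, 12.4]
grip_width: 0.0004
```

arm_command:
  plan:
    - [[0.1, 0.22, 0], 0]
    - [[0.21, 0.43, 0], 0]
    - [[0.31, 0.65, 0], 0]
    - [[0.41, 0.86, 0], 0]
    - [[0.52, 1.08, 0], 0]

```text
time: 6.1
position: [0.6034, 0.0044, 0.0724]
tool_rot: [0.377, -0.598, 0.599, -0.377]
ft_force: [-2.9, -1.7, 11.2]
grip_width: 0.0007
```

```bash
cat > look.py <<'E'
import sys
from rig import get_obs,camera
from h import *
k=sys.argv[1]
c=camera('scene')
o=get_obs();print(o['time'],o['position'],o['ft_force'])
cv2.imwrite(f'pics/scene{k}.png',cv2.resize(c['pixels'][150:270,250:400,::-1],None,fx=5,fy=5,interpolation=2))
p=np.array(o['position'])
x=np.array([.4323,.9017]);y=np.array([-x[1],x[0]]);print('along/lat',(p[:2]-[.5477,-.1105])@x,(p[:2]-[.5477,-.1105])@y,'Falong',o['ft_force'][:2]@x,'Flat',o['ft_force'][:2]@y)
E
python3 look.py 3
```

```text
6.15 [0.60388345 0.00541152 0.07236119] [-2.86953318 -1.095675   13.09131306]
along/lat 0.12880551720630784 -0.0005520642648771131 Falong -2.228469344331468 Flat 2.1137977676811586
```

View pics/scene3.png

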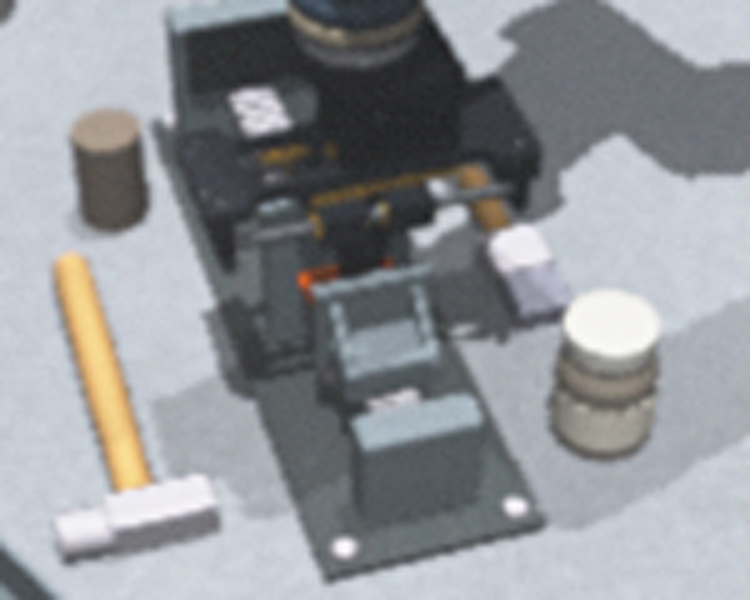

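arm_command:
  plan:
    - [[0.05, 0.11, 0], 0]
    - [[0.1, 0.22, 0], 0]
    - [[0.16, 0.33, 0], 0]
    - [[0.21, 0.43, 0], 0]
    - [[0.26, 0.54, 0], 0]

```text
time: 6.65
position: [0.6098, 0.0179, 0.0724]
tool_rot: [0.377, -0.598, 0.599, -0.377]
ft_force: [-3.8, -2.4, 12.0]
grip_width: 0.0004
```

arm_command:
  plan:
    - [[0.04, 0.08, 0], 0]
    - [[0.08, 0.16, 0], 0]
    - [[0.12, 0.24, 0], 0]
    - [[0.16, 0.33, 0], 0]
    - [[0.2, 0.41, 0], 0]

```text
time: 7.15
position: [0.6144, 0.0276, 0.0723]
tool_rot: [0.378, -0.597, 0.599, -0.377]
ft_force: [-5.6, -7.4, 14.2]
grip_width: 0.0004
```

```bash
python3 look.py 4
```

```text
7.2 [0.6144164  0.02747295 0.07237175] [-4.00483622 -3.4687209  12.33107286]
along/lat 0.15325170293684523 -0.00051246923265852 Falong -4.859036330690307 Flat 2.1116327721581403
```

View pics/scene4.png

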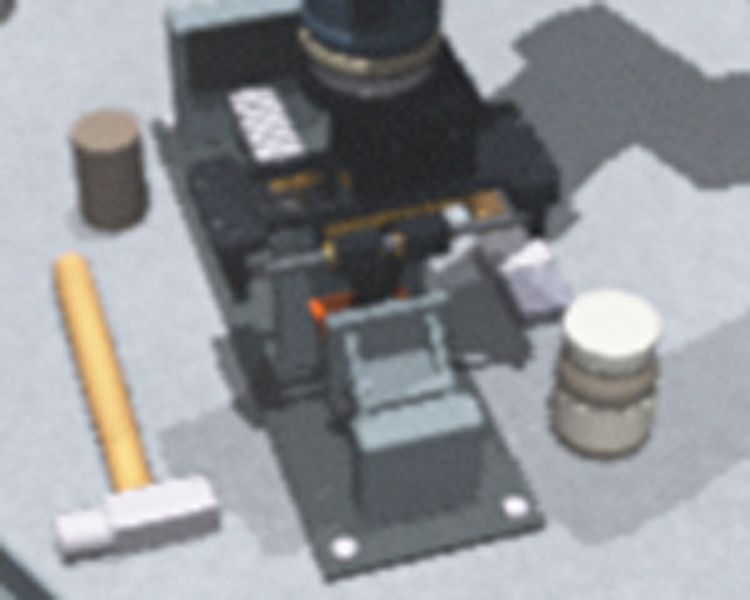

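arm_command:
  plan:
    - [[0.02, 0.04, 0], 0]
    - [[0.04, 0.07, 0], 0]
    - [[0.05, 0.11, 0], 0]
    - [[0.05, 0.11, 0], 0]

```text
time: 7.6
position: [0.6154, 0.0289, 0.0724]
tool_rot: [0.379, -0.597, 0.599, -0.376]
ft_force: [-4.3, -6.7, 12.6]
grip_width: 0.0003
```

arm_command:
  plan:
    - [[0.03, 0.05, 0], 0]
    - [[0.05, 0.11, 0], 0]
    - [[0.08, 0.16, 0], 0]
    - [[0.1, 0.22, 0], 0]
    - [[0.1, 0.22, 0], 0]

```text
time: 8.1
position: [0.6189, 0.0345, 0.0724]
tool_rot: [0.378, -0.597, 0.599, -0.377]
ft_force: [-4.6, -6.7, 11.1]
grip_width: 0.0007
```

```bash
python3 look.py 5
```

```text
8.15 [0.61890593 0.03451807 0.07235379] [-3.11587949 -7.35594924 10.74357466]
along/lat 0.1615451148826463 -0.0015150755435058606 Falong -7.9798541315068485 Flat -0.37038831915828957
```

arm_command:
  plan:
    - [[0.02, 0.05, 0], 0]
    - [[0.04, 0.09, 0], 0]
    - [[0.06, 0.14, 0], 0]
    - [[0.08, 0.18, 0], 0]
    - [[0.08, 0.18, 0], 0]

```text
time: 8.65
position: [0.6194, 0.0355, 0.0723]
tool_rot: [0.381, -0.595, 0.6, -0.375]
ft_force: [-7.3, -17.0, 12.8]
grip_width: 0.0004
```

```bash
python3 look.py 6
```

```text
8.7 [0.61940338 0.03556121 0.07234628] [ -6.97955717 -15.97589241  12.897506  ]
along/lat 0.16270076562780236 -0.001512672771623602 Falong -17.422724748225757 Flat -0.6129115854684368
```

View pics/scene6.png

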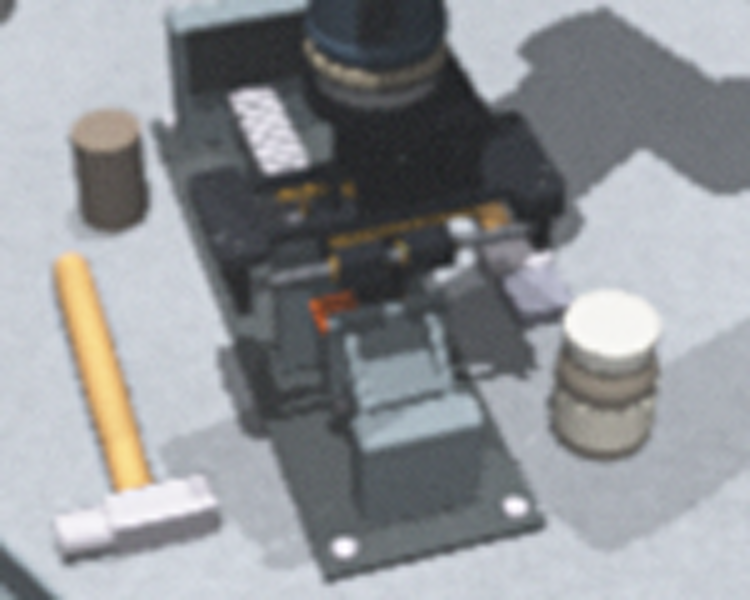

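arm_command:
  plan:
    - [[0, 0, 0.12], 0]
    - [[0, 0, 0.25], 0]
    - [[0, 0, 0.38], 0]
    - [[0, 0, 0.5], 0]
    - [[0, 0, 0.5], 0]

```text
time: 9.2
position: [0.6188, 0.0376, 0.0821]
tool_rot: [0.38, -0.597, 0.599, -0.375]
ft_force: [-2.8, -11.9, -1.3]
grip_width: 0.0005
```

arm_command:
  plan:
    - [[-0.1, -0.2, 0.1], 0]
    - [[-0.17, -0.36, 0.3], 0]
    - [[-0.17, -0.36, 1.0], 0]
    - [[-0.17, -0.36, 1.8], 0]
    - [[-0.17, -0.36, 2.8], 0]

```text
time: 9.7
position: [0.6158, 0.0328, 0.1532]
tool_rot: [-0.377, 0.599, -0.598, 0.377]
ft_force: [-0.4, -0.3, 0.5]
grip_width: 0.0006
```

arm_command:
  plan:
    - [[-0.6, -1.2, 1], 0]
    - [[-1.2, -2.4, 2], 0]
    - [[-1.8, -3.6, 3], 0]
    - [[-2.4, -4.8, 3], 0]
    - [[-2.4, -4.8, 3], 0]

```text
time: 10.2
position: [0.5555, -0.0905, 0.2295]
tool_rot: [0.375, -0.598, 0.6, -0.376]
ft_force: [-0.0, 0.7, 0.3]
grip_width: 0.0002
```

```bash
python3 look.py 7; python3 - <<'E'
from rig import camera
from h import *
for n in ['top','wrist']:
    c=camera(n)
    im=c['pixels'][:,:,::-1]
    if n=='top': im=cv2.resize(im[130:270,250:470],None,fx=3.5,fy=3.5,interpolation=2)
    cv2.imwrite(f'pics/{n}7.png',im)
import pickle;pickle.dump(c,open('w7.pkl','wb'))
E
```

```text
10.25 [ 0.55598532 -0.08874124  0.22884255] [0.05620476 0.41731245 0.29670924]
along/lat 0.02320161557735557 0.0019354342606934605 Falong 0.4005879513312366 Flat 0.12972433616479387
```

View pics/scene7.png

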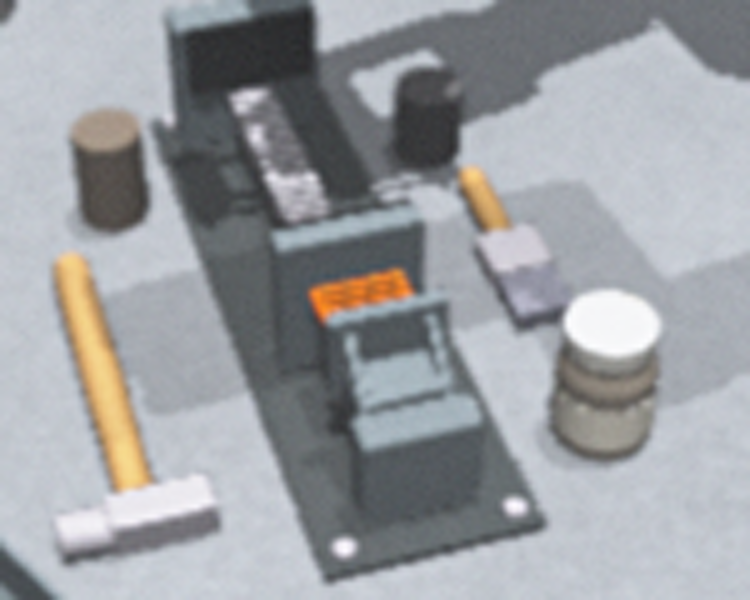

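View pics/wrist7.png

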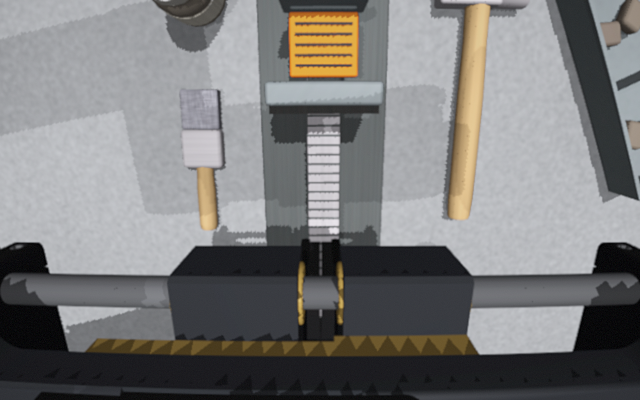

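View pics/top7.png

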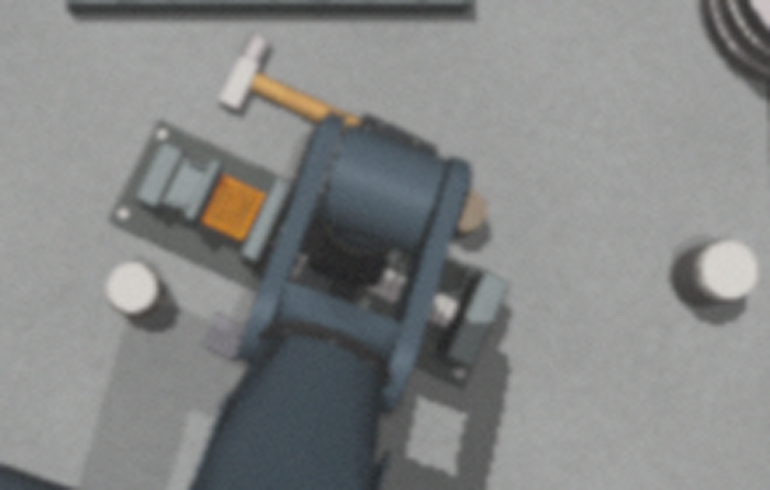

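```bash
python3 - <<'E'
from h import *
import pickle
from rig import get_obs
c=pickle.load(open('w7.pkl','rb'))
x=np.array([.4323,.9017]);y=np.array([-x[1],x[0]])
for n,u,z in [('padTL',(290,12),.08),('padTR',(358,12),.08),('padBL',(289,77),.08),('padBR',(357,77),.08),('barL',(307,200),.05),('barR',(340,200),.05)]:
    P=plane(c,u,z)[:2];q=P-[.5477,-.1105];print(n,P.round(4),(q@x).round(4),(q@y).round(4))
print(get_obs()['time'],get_obs()['joint_velocities'])
E
```

```text
padTL [0.597  0.0532] 0.1689 0.0263
padTR [0.6455 0.0299] 0.1689 -0.0275
padBL [0.574  0.0092] 0.1193 0.028
padBR [ 0.6243 -0.0149] 0.1193 -0.0278
barL [ 0.5369 -0.0975] 0.007 0.0154
barR [ 0.5659 -0.1115] 0.007 -0.0169
10.35 [ 0.02088002  0.01290795 -0.0037155  -0.0026054  -0.00028919 -0.00263794]
```

```bash
python3 -c "
from rig import hand_in,get_obs
o=get_obs();print(o['time'],o['ft_force']);print(hand_in())"
```

```text
10.35 [ 0.36573393  0.62538549 -0.36100803]
the job is handed in; nothing more can be done
None
```

The clamp is open. With shut fingers I pressed the orange paddle down about 7.5–8 mm, at 8–14 N. Keeping it pressed, I moved the jaw back about 144 mm along the bar. I then lifted straight up so the paddle could spring back, and moved clear. The job was handed in at 10.35 s of the 32 s allowed.

**Against the stop:** The jaw stopped a little before the end of my push. The tip then slid on the paddle until it met the push wall, where the force rose to about 18 N and the jaw moved no further. Afterwards the wrist camera put the wall's face 174 mm along the bar from the paddle's starting centre. That fits where the tip had pressed it, about 173 mm, so it did not slip back. The top and scene pictures show the carriage touching the end stop.

**Paddle and clearance:** The paddle measures its true size at its raised height of 80 mm, so it is up. The force on the tool was near zero and the gripper was well above everything.

**Loose items:** The cores, hammer, brush, jar and can look unmoved in the final pictures. The scoop was not in those close-ups, but the arm never went near it. No check failed or disagreed.

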